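# Stroke check of a sprung print nest

## Robot

A 6-joint arm with a two-finger parallel gripper is mounted at the origin on a cart in front of the work surface, level with it; the furniture and walls round the work are solid. World frame = base frame: x ahead of the robot, y to its left, z up, the work surface at z = 0. Lengths are in m, angles in rad, forces in N, time in s.
With the tool pointing down it reaches from about 0.325 to 0.85 m from the base axis. Payload 15.5 kg.
Tool frame: the origin (TCP) lies on the front face of the gripper's body, between the roots of the fingers; the fingertips stand 78 mm ahead of it and the grasp point (between the pads) lies 60 mm ahead of it; z points along the fingers, y is the line along which they close (so a half turn about z gives the same grasp; the last joint's range is limited). The gripper opens to 91 mm and grips with 3 to 60 N. Pads are 32 mm wide; open, the fingers measure 118 mm over their backs; the gripper's body (76 mm by 178 mm) begins 60 mm behind the grasp point.
Start: joints at [-1.444, 0.494, 1.345, -0, 1.302, -0.096], TCP at [0.138, -0.61, 0.292] pointing down, gripper open.
Joint ranges: [-2.91, 2.91], [-0.82, 2.16], [0.22, 2.67], [-1.22, 4.37], [0.12, 2.79], [-3.08, 3.08]. Speed limits (rad/s): [1.89, 1.89, 2.57, 3.01, 3.01, 3.01].

## Interface

Orientations are given as a unit quaternion [x, y, z, w].
In Python, from cell import ctrl gives the robot as it stands. The module is installed in compiled form; this text tells all that it offers.
- The arm moves only by the tool move_arm, never from a script. Its argument "motion" is a list of rows, each a list of 7 numbers: the opening, from -1 (shut) to 1 (fully open), so that 0 is half open, then the shift along the tool's x, y, z in m, then the turn, a rotation vector about the tool's x, y, z in degrees. In form: [[grip, dx, dy, dz, ax, ay, az], ...]. A call has exactly 10 rows; each row shifts and turns the commanded pose from where the row before left it, along the tool's axes as they then stand; what a row does not reach is not made up. A row lasts 1/12 s, in which the tool goes at most 41.7 mm and 7.16 degrees, less where a joint would pass 70% of its speed; a pose out of reach is approached as far as the arm can. A call with a gripper value outside its range is refused whole. The fingers move at their own pace and stop on an object; "grip_force" is the grip in N (left out, the last holds). Time passes only in rows, so rows that do not move let the fingers close, or fill a call up. It gives the time, the measured TCP pose, the force, the opening and the grip force at its end, in the units of the state.
- ctrl.state(): the state, without advancing time (a new reading comes with each control period).
- ctrl.grab_frame(name): name is "side" or "top" or "wrist"; returns a dict with "color" (400x640x3 uint8, red, green, blue), "vertical_fov" (degrees; the focal length in pixels is half the picture's height over the tangent of half this angle, whatever the lens; pixels are square), "cx", "cy" (the principal point, pixels), "k1" (the pictures are not rectified: a ray, as slopes to the right and down, at radius r is drawn at 1 + k1 r^2 times it, then the intrinsics apply), "R" (3x3) and "t" (3): a world point X has camera coordinates R X + t. Camera axes: x right, y down, z forward; pixel columns grow to the right and rows downward; lengths in m; the calibration is good to about 2 mm. A picture is of the moment at which its call begins. There is no depth.
- ctrl.job_done(): hands the job in; it is judged then, once.
Trained networks look in a picture, given as the dict that the camera call returned (one of the last four; its "shot" number tells which), for a name from the list of things; names that differ only in an ending like _2 or _b are one class to them, and where a whole thing is asked for, a point or a joint stands for the part that bears it (a point fixed in the world has none). Each returns a list of dicts, best first, with "p" (0 to 1); they miss things now and then, are a little off and sometimes report something else, mostly with a low value. They report only what shows in the picture. A call takes as long as a camera call.
- ctrl.cut_out(picture, label): "mask" (400x640 bool, what is visible of it) and "bbox" ([left, top, width, height] in pixels, round what is visible of it).
The state is a dict: "time": time; "q": joint angles; "joint_vel": joint speeds; "joint_torque": joint torques, N m; "tool_pos": TCP position; "tool_rot": TCP orientation; "wrist_force": force on the tool from outside, world axes, zero at the start; "ft_torque": the same for the moment, N m; "grip_width": opening from 0.0 (shut) to 1.0 (fully open); "gripper_force": force on a finger pad.
Only numpy, scipy, OpenCV 4.12 (cv2) and the standard library are available. Lean on these libraries where they do the work, as an engineer would, in place of code of your own. Each camera call takes 0.05 s, during which the arm holds its last target. There are 200 camera calls.

## Task

Check the two sprung corners of the tilt plate that carries the printed part: with a fingertip, press the blue pad down until that corner's black pointer is level with the red mark on its white scale, keep it there for about a second, then let go so that the plate springs back level; after that do the same with the yellow pad and its scale. Do not press a pointer beyond its mark, tilt both corners at once, pull a corner up or shift the red marks; grip nothing and leave the counter, loupe and cup where they stand.

Things in the scene. Friction and masses are not known exactly. Their poses are not given: they have to be found in the camera images.
- nest_stand: Fixed grey base plate of the print nest, 185 x 262 x 12 mm, on the table; origin at its underside near its centre, z up, -x its front. Two white scale boards (4 mm thick, 30 mm wide, tops 88 mm above the table) stand on it and face -x: one left (+y) of the blue corner, one right (-y) of the yellow corner. Nothing stands above the pads.
- plate_pivot (a point): Pivot of the aluminium tilt plate (156 x 156 x 6 mm, mid-plane 72 mm above the table when level), on a ball post under its (+x, +y) corner, 60, 60 mm from the base origin. Coil springs stand under the blue corner at (-60, 60) mm and the yellow one at (60, -60) mm. A cream leaf-shaped part, 8 mm high, lies fixed along the plate's diagonal.
- pad_blue_top (a point): Centre of the top of the blue domed press pad (28 mm across, 12 mm high on the tilt plate; its top 87 mm above the table when level). It lies 120 mm from the pivot. Pressing it straight down here tilts only the blue corner; the spring pushes back with about 0.21 N per mm of pad travel (3 N m/rad), nothing at level.
- pad_yellow_top (a point): Centre of the top of the yellow domed press pad, the same size, height and spring as the blue one, 120 mm from the pivot at the other corner. Pressing it straight down tilts only the yellow corner.
- pointer_blue (a point): Tip of the thin black pointer (2 mm thick) that sticks out of the plate's edge to the +y side beside the blue pad, in front of the blue corner's scale. It goes down as far as the blue pad does.
- pointer_yellow (a point): Tip of the thin black pointer (2 mm thick) that sticks out of the plate's edge to the -y side beyond the yellow pad, in front of the yellow corner's scale, 172 mm from the pivot: it goes down 1.43 times as far as the yellow pad does.
- mark_blue (a point): Inner tip of the red mark (a finger 2 mm thick with a 9 mm high slider behind it) on the blue corner's scale. The blue pointer should come level with it (same height).
- mark_yellow (a point): Inner tip of the red mark, the same shape, on the yellow corner's scale. The yellow pointer should come level with it (same height).
- tilt_blue (a joint): Tilt of the plate by the blue corner, rad: 0 level, positive with the blue corner down (the blue pointer's drop is 120 mm x sin). Springs back to 0.
- tilt_yellow (a joint): Tilt of the plate by the yellow corner, rad: 0 level, positive with the yellow corner down (the yellow pointer's drop is 172 mm x sin). Springs back to 0.
- index_blue (a joint): Setting of the red mark on the blue corner's scale, m below the level position of the pointer; 14 to 28 mm, preset, different each time. To be left alone.
- index_yellow (a joint): Setting of the red mark on the yellow corner's scale, m below the level position of the pointer; 17 to 36 mm, preset, different each time. To be left alone.
- tally_counter: Loose round white hand counter, 52 x 46 x 21 mm, in front of the stand; origin at the centre of its underside. To be left alone.
- loupe: Loose black folding loupe, 40 x 40 x 42 mm, right of the stand; origin at the centre of its underside. To be left alone.
- ink_cup: Loose cream mixing cup, 63 mm across and 62 mm high, right of the stand; origin at the centre of its underside. To be left alone.

How it is judged:
On the way, in this order (a step that is already met when the one before it is completed fails the run):
1. the fingers press the blue pad and its pointer stands level with the red mark (within 3.5 mm) for 0.5 s (z of pointer_blue in the frame of mark_blue between -0.0035 and 0.0035 m and contact force between the fingers and pad_blue above 0.5 N), for 0.5 s.
2. the blue corner is let go and back level (value of joint tilt_blue between -0.02 and 0.02 rad and value of joint tilt_yellow between -0.02 and 0.02 rad and contact force between the fingers and tilt_yellow below 0.1 N), for 0.2 s.
3. the fingers press the yellow pad and its pointer stands level with the red mark (within 3.5 mm) for 0.5 s (z of pointer_yellow in the frame of mark_yellow between -0.0035 and 0.0035 m and contact force between the fingers and pad_yellow above 0.5 N), for 0.5 s.
At the end, for the whole second after the job is handed in: Both corners were pressed in turn, blue first, and the plate is level again (both tilts within 0.02 rad); the red marks are within 3 mm and the counter, loupe and cup within 15 mm of where they began (value of joint tilt_blue between -0.02 and 0.02 rad and value of joint tilt_yellow between -0.02 and 0.02 rad and distance of each of mark_blue, mark_yellow from where it was at the start of the episode below 0.003 m and distance of each of tally_counter, loupe, ink_cup from where it was at the start of the episode below 0.015 m); the robot touches nothing.
It fails at once if a pointer is pressed more than 7 mm beyond its mark (z of pointer_blue in the frame of mark_blue below -0.007 m or z of pointer_yellow in the frame of mark_yellow below -0.007 m).
It fails at once if both corners are pressed down at once (value of joint each of tilt_blue, tilt_yellow above 0.05 rad).
It fails at once if a corner is pulled up (value of joint any of tilt_blue, tilt_yellow below -0.05 rad).
It fails at once if a red mark is shifted by more than 3 mm (distance of any of mark_blue, mark_yellow from where it was at the start of the episode above 0.003 m).
It fails at once if the counter, loupe or cup is lifted or moved by more than 15 mm (distance of any of tally_counter, loupe, ink_cup from where it was at the start of the episode above 0.015 m).
It also fails if it takes over 56 s, if anything falls off the work surface, if the arm or the gripper's body presses on something with over 40 N, if the wrist force passes 120 N, or if a joint passes its speed limit or range.

## Working session

There is one attempt and no reset: what is moved stays moved. The work goes in short steps, Python scripts to look and compute and a tool call to move; the robot and the scene stay as the last step left them, time stands still between calls to the robot, and variables do not carry over. Pictures are saved under pics/ and viewed, at most 10 in all, crops included, and the job is handed in when it is done.

Besides the shell and the picture viewer there is one more tool, called by a JSON object that holds its "api" and its "payload". move_arm: Moves the arm, as the interface text tells. Its arguments: {"type":"object","properties":{"motion":{"type":"array","items":{"type":"array","items":{"type":"number"}}},"grip_force":{"type":"number"}},"required":["motion"]}

```bash
mkdir -p pics; cat > h.py <<'E'
import numpy as np, cv2
from cell import ctrl
def ray(f,u,v):
    h=f["color"].shape[0]; F=h/2/np.tan(np.radians(f["vertical_fov"])/2)
    d=np.array([(u-f["cx"])/F,(v-f["cy"])/F]); s=d.copy()
    for _ in range(20): s=d/(1+f["k1"]*(s@s))
    R=np.array(f["R"]); t=np.array(f["t"])
    return -R.T@t, R.T@np.array([s[0],s[1],1])
def proj(f,X):
    h=f["color"].shape[0]; F=h/2/np.tan(np.radians(f["vertical_fov"])/2)
    c=np.array(f["R"])@X+np.array(f["t"]); s=c[:2]/c[2]; s=s*(1+f["k1"]*(s@s))
    return s*F+[f["cx"],f["cy"]]
def atz(f,u,v,z):
    o,d=ray(f,u,v); return o+d*(z-o[2])/d[2]
def tri(obs):
    A=np.zeros((3,3));b=np.zeros(3)
    for f,u,v in obs:
        o,d=ray(f,u,v); d=d/np.linalg.norm(d); P=np.eye(3)-np.outer(d,d); A+=P;b+=P@o
    X=np.linalg.solve(A,b); return X,[np.round(proj(f,X)-[u,v],1) for f,u,v in obs]
def cut(f,n):
    r=ctrl.cut_out(f,n); 
    if not r: return None
    m=r[0]["mask"]; ys,xs=np.nonzero(m); return r[0]["p"],xs.mean(),ys.mean(),r[0]["bbox"]
E
python3 - <<'E'
from h import *
import pickle
fs={n:ctrl.grab_frame(n) for n in("side","top")}
pickle.dump(fs,open("f0.pkl","wb"))
for n,f in fs.items():
    cv2.imwrite(f"pics/{n}0.png",f["color"][:,:,::-1])
    print(n,f["vertical_fov"],-np.array(f["R"]).T@f["t"],np.array(f["R"])[2])
    for l in["pad_blue_top","pad_yellow_top","pointer_blue","pointer_yellow","mark_blue","mark_yellow","nest_stand","tally_counter","loupe","ink_cup"]: print(l,cut(f,l))
print(ctrl.state())
E
```

```text
side 47.46253941313635 [0.54228403 0.45288338 0.6453831 ] [-0.06353721 -0.79137485 -0.60802045]
pad_blue_top (0.73, np.float64(342.195530726257), np.float64(269.75418994413405), [338.2, 265.2, 12.0, 14.4])
pad_yellow_top (0.17, np.float64(317.70551864156516), np.float64(270.37015503875966), [251.1, 193.4, 126.4, 139.8])
pointer_blue (0.98, np.float64(318.2019920318725), np.float64(246.58745019920318), [261.6, 205.5, 105.8, 84.8])
pointer_yellow (0.74, np.float64(318.3307582842041), np.float64(246.55438097174223), [266.0, 203.6, 102.5, 86.7])
mark_blue None
mark_yellow (0.53, np.float64(296.44117647058823), np.float64(216.69117647058823), [288.6, 208.6, 11.4, 11.7])
nest_stand (0.82, np.float64(317.54043574593794), np.float64(270.75710856720826), [253.0, 192.7, 125.5, 140.1])
tally_counter (0.65, np.float64(387.6877637130802), np.float64(282.9282700421941), [375.3, 266.4, 25.4, 29.1])
loupe (0.73, np.float64(373.3380281690141), np.float64(211.03521126760563), [363.2, 195.6, 20.2, 26.7])
ink_cup (0.86, np.float64(329.70186335403724), np.float64(197.3664596273292), [316.7, 177.4, 27.1, 
[... 1138 characters left out ...]
-1.44349150e+00,  4.93588628e-01,  1.34547985e+00,  6.58613393e-06,
        1.30248736e+00, -9.54782947e-02]), 'joint_vel': array([-3.40658946e-05,  2.00594240e-04,  3.32510748e-04,  8.14545378e-04,
       -5.21454756e-04,  7.14767669e-04]), 'joint_torque': array([-3.24813722e-03, -8.78715062e+01, -3.82253230e+01,  7.05067464e-02,
        4.39578714e-02, -3.33750256e-05]), 'tool_pos': array([ 0.13811045, -0.6095645 ,  0.29222888]), 'tool_rot': array([9.93802469e-01, 1.11160479e-01, 3.46770462e-06, 1.83506563e-05]), 'wrist_force': array([ 0.26531266, -0.62569293, -0.2061022 ]), 'ft_torque': array([ 0.01600447, -0.00344071,  0.0547237 ]), 'gripper_force': 0.0, 'grip_width': 1.0018768501556543}
```

View pics/side0.png

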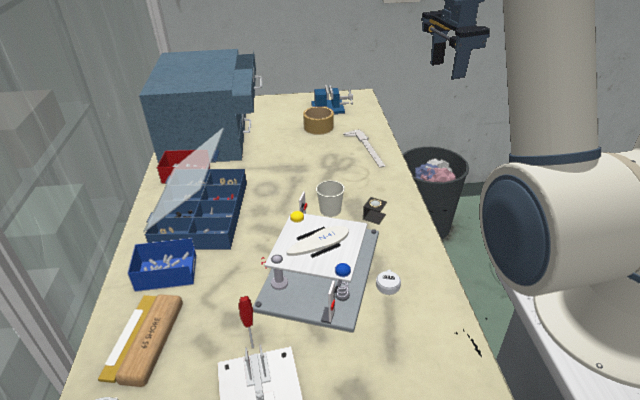

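View pics/top0.png

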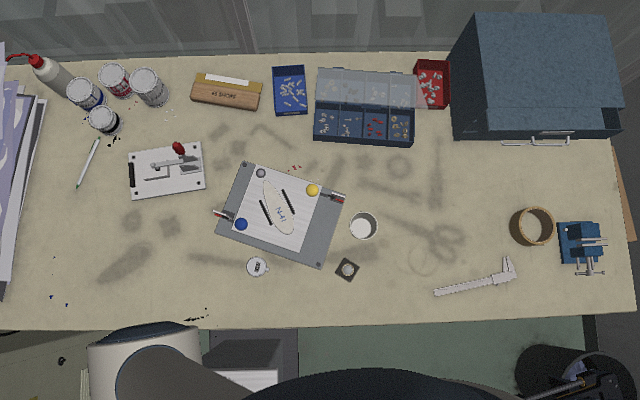

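```bash
python3 - <<'E'
from h import *
import pickle
fs=pickle.load(open("f0.pkl","rb"))
def blob(f,lo,hi,box):
    x0,y0,x1,y1=box; h=cv2.cvtColor(f["color"],cv2.COLOR_RGB2HSV)
    m=cv2.inRange(h,lo,hi); z=np.zeros_like(m); z[y0:y1,x0:x1]=m[y0:y1,x0:x1]
    ys,xs=np.nonzero(z); return xs.mean(),ys.mean(),len(xs)
B=((105,120,60),(130,255,255));Y=((20,140,120),(35,255,255))
P={}
for k,c,bs in(("blue",B,{"side":(330,255,358,282),"top":(228,212,254,238)}),("yellow",Y,{"side":(280,205,312,225),"top":(300,178,330,202)})):
    o=[(fs[n],*blob(fs[n],*c,bs[n])[:2]) for n in fs]; X,e=tri(o); print(k,[blob(fs[n],*c,bs[n]) for n in fs],X,e); P[k]=X
    print(" atz", [atz(*q,0.083) for q in o])
d=P["yellow"]-P["blue"]; print(np.linalg.norm(d[:2]), np.degrees(np.arctan2(d[1],d[0]))+45)
f=ctrl.grab_frame("wrist"); s=ctrl.state()
from scipy.spatial.transform import Rotation as Ro
Rt=Ro.from_quat(s["tool_rot"]).as_matrix(); R=np.array(f["R"])
print(f["vertical_fov"],f["k1"],"cam in tool",Rt.T@(-R.T@f["t"]-s["tool_pos"]),"\n",(R@Rt).round(3)); print(Rt.round(3))
E
```

```text
blue [(np.float64(342.33986928104576), np.float64(269.2287581699346), 153), (np.float64(240.54237288135593), np.float64(223.5), 118)] [ 0.46597918 -0.09318991  0.08011341] [array([-0., -0.]), array([-0.,  0.])]
 atz [array([ 0.46633421, -0.09038973,  0.083     ]), array([ 0.46561828, -0.09370298,  0.083     ])]
yellow [(np.float64(296.6929824561403), np.float64(215.97368421052633), 114), (np.float64(311.85981308411215), np.float64(189.57943925233644), 107)] [ 0.53625194 -0.2478612   0.08015828] [array([-0., -0.]), array([-0.,  0.])]
 atz [array([ 0.53624752, -0.24432199,  0.083     ]), array([ 0.53566088, -0.24784298,  0.083     ])]
0.16988663384279215 -20.56598560112542
60.35306255940477 0.017147903279850073 cam in tool [ 0.07132851  0.00124197 -0.09266285] 
 [[-0.     1.     0.   ]
 [-0.967 -0.    -0.254]
 [-0.254 -0.     0.967]]
[[ 0.975  0.221 -0.   ]
 [ 0.221 -0.975  0.   ]
 [ 0.    -0.    -1.   ]]
```

{"api": "move_arm", "payload": {"motion": [[-1,0.016,-0.0213,0,0,0,0],[-1,0.016,-0.0213,0,0,0,0],[-1,0.016,-0.0213,0,0,0,0],[-1,0.016,-0.0213,0,0,0,0],[-1,0.016,-0.0213,0,0,0,0],[-1,0.016,-0.0213,0,0,0,0],[-1,0.016,-0.0213,0,0,0,0],[-1,0.016,-0.0213,0,0,0,0],[-1,0.016,-0.0213,0,0,0,0],[-1,0.016,-0.0213,0,0,0,0]]}}

```text
time: 1.98
tool_pos: [0.2474, -0.3653, 0.2923]
tool_rot: [0.994, 0.111, 0.0, 0.0]
wrist_force: [0.6, 0.4, -0.2]
grip_width: 0.302
gripper_force: 0.0
```

{"api": "move_arm", "payload": {"motion": [[-1,0.016,-0.0213,0,0,0,0],[-1,0.016,-0.0213,0,0,0,0],[-1,0.016,-0.0213,0,0,0,0],[-1,0.016,-0.0213,0,0,0,0],[-1,0.016,-0.0213,0,0,0,0],[-1,0.016,-0.0213,0,0,0,0],[-1,0.016,-0.0213,0,0,0,0],[-1,0.016,-0.0213,0,0,0,0],[-1,0.016,-0.0213,0,0,0,0],[-1,0.016,-0.0213,0,0,0,0]]}}

```text
time: 2.82
tool_pos: [0.3564, -0.1222, 0.2924]
tool_rot: [0.994, 0.111, 0.0, 0.0]
wrist_force: [1.2, -0.4, 0.5]
grip_width: 0.004
gripper_force: 0.0
```

{"api": "move_arm", "payload": {"motion": [[-1,0,0,0,0,0,-7],[-1,0,0,0,0,0,-7],[-1,0,0,0,0,0,-7],[-1,0,0,0,0,0,-7],[-1,0,0,0,0,0,-7],[-1,0,0,0,0,0,-7],[-1,0,0,0,0,0,-7],[-1,0,0,0,0,0,-7],[-1,0,0,0,0,0,-7],[-1,0,0,0,0,0,-7]]}}

```text
time: 3.65
tool_pos: [0.3561, -0.1234, 0.2923]
tool_rot: [0.748, 0.663, 0.0, 0.0]
wrist_force: [0.0, -1.1, 0.2]
grip_width: 0.007
gripper_force: 0.0
```

{"api": "move_arm", "payload": {"motion": [[-1,0,0,0,0,0,-7],[-1,0,0,0,0,0,-7],[-1,0,0,0,0,0,-7],[-1,0,0,0,0,0,-7],[-1,0,0,0,0,0,-7],[-1,0,0,0,0,0,-7],[-1,0,0,0,0,0,-7],[-1,0,0,0,0,0,-7],[-1,0,0,0,0,0,-7],[-1,0,0,0,0,0,-7]]}}

```text
time: 4.48
tool_pos: [0.3561, -0.1234, 0.2924]
tool_rot: [0.233, 0.973, -0.0, 0.0]
wrist_force: [0.1, -0.8, -1.2]
grip_width: 0.005
gripper_force: 0.0
```

{"api": "move_arm", "payload": {"motion": [[-1,0,0,0,0,0,-6.6],[-1,0,0,0,0,-7,0],[-1,0,0,0,0,-7,0],[-1,0,0,0,0,-7,0],[-1,0,0,0,0,-7,0],[-1,0,0,0,0,-7,0],[-1,0,0,0,0,-5,0],[-1,0,0,0,0,0,0],[-1,0,0,0,0,0,0],[-1,0,0,0,0,0,0]]}}

```text
time: 5.32
tool_pos: [0.3598, -0.1198, 0.2924]
tool_rot: [0.166, 0.937, -0.046, 0.303]
wrist_force: [1.1, -0.4, -1.1]
grip_width: 0.007
gripper_force: 0.0
```

```bash
python3 - <<'E'
from h import *
import pickle
s=ctrl.state(); print(s["q"],s["tool_pos"],s["tool_rot"])
f=ctrl.grab_frame("wrist"); pickle.dump(f,open("w1.pkl","wb")); cv2.imwrite("pics/w1.png",f["color"][:,:,::-1])
print(-np.array(f["R"]).T@f["t"])
E
```

```text
[-0.59178585 -0.01109998  2.28298347  0.53287299  0.30405561 -2.27582939] [ 0.3598343  -0.11976992  0.29238995] [ 0.16645969  0.93731026 -0.04637699  0.30263812]
[ 0.25482825 -0.08332099  0.32614983]
```

View pics/w1.png

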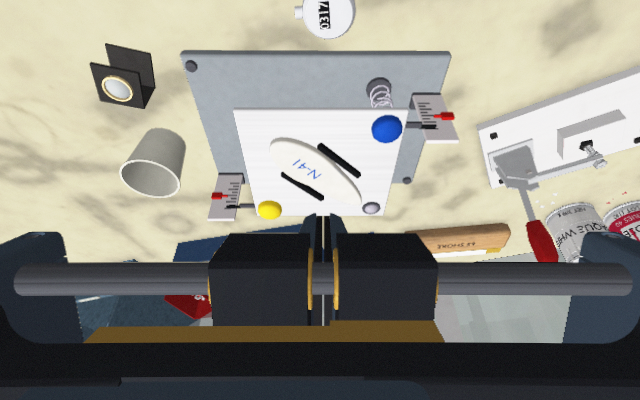

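{"api": "move_arm", "payload": {"motion": [[-1,0,0,0,0,-4,0],[-1,0,0,0,0,-4,0],[-1,0.015,0,0.0134,0,0,0],[-1,0.015,0,0.0134,0,0,0],[-1,0.015,0,0.0134,0,0,0],[-1,0.015,0,0.0134,0,0,0],[-1,0,0,0,0,0,0],[-1,0,0,0,0,0,0],[-1,0,0,0,0,0,0],[-1,0,0,0,0,0,0]]}}

```text
time: 6.2
tool_pos: [0.3615, -0.1069, 0.2612]
tool_rot: [0.161, 0.932, -0.04, 0.321]
wrist_force: [-0.6, 0.3, -0.6]
grip_width: 0.007
gripper_force: 0.0
```

```bash
python3 - <<'E'
from h import *
import pickle
s=ctrl.state(); print(s["q"],s["tool_pos"],s["tool_rot"])
f=ctrl.grab_frame("wrist"); pickle.dump(f,open("w2.pkl","wb"))
g=pickle.load(open("w1.pkl","rb"))
print(-np.array(f["R"]).T@f["t"])
# blue crop both, yellow crop both
def crop(f,x,y): return cv2.resize(f["color"][y:y+70,x:x+95,::-1],None,fx=4,fy=4,interpolation=cv2.INTER_CUBIC)
cv2.imwrite("pics/w2.png",f["color"][:,:,::-1])
for n,f in(("1",g),("2",f)):
    h=cv2.cvtColor(f["color"],cv2.COLOR_RGB2HSV); m=cv2.inRange(h,(0,150,80),(8,255,255))|cv2.inRange(h,(172,150,80),(180,255,255))
    k,l,st,c=cv2.connectedComponentsWithStats(m)
    print(n,[(st[i].tolist(),c[i].round(1).tolist()) for i in range(1,k) if st[i,4]>15])
E
```

```text
[-0.57026775  0.08454817  2.37732005  1.34058704  0.17152014 -3.08107769] [ 0.36145845 -0.10685183  0.26122381] [ 0.1609327   0.93247404 -0.04013018  0.32090871]
[ 0.25474218 -0.07199202  0.29093818]
1 [([434, 113, 20, 7, 107], [445.0, 115.9]), ([211, 193, 17, 6, 72], [217.7, 195.5]), ([609, 211, 31, 23, 249], [622.9, 222.1]), ([526, 220, 32, 42, 845], [541.2, 242.2]), ([630, 229, 9, 12, 25], [633.6, 233.8]), ([164, 295, 48, 24, 722], [189.7, 304.7])]
2 [([422, 127, 22, 9, 134], [434.1, 131.0]), ([189, 206, 18, 7, 84], [195.8, 208.9]), ([602, 217, 38, 15, 225], [623.0, 224.8]), ([633, 232, 7, 10, 25], [635.7, 235.5]), ([517, 237, 27, 25, 468], [528.4, 250.7]), ([147, 295, 65, 29, 1019], [174.6, 308.2])]
```

View pics/w2.png

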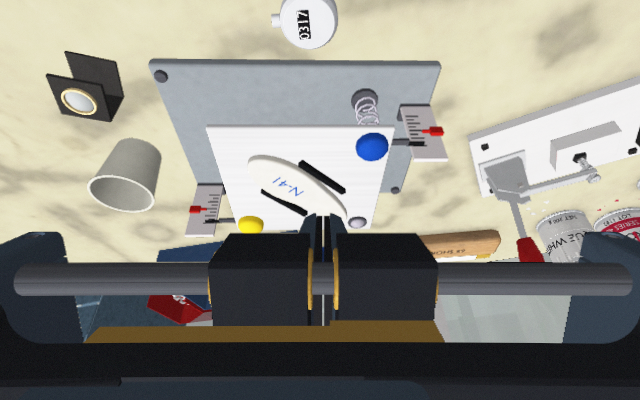

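```bash
python3 - <<'E'
from h import *
import pickle
f=pickle.load(open("w2.pkl","rb")); g=pickle.load(open("w1.pkl","rb"))
def crop(f,x,y):
    return cv2.resize(f["color"][y:y+48,x:x+66,::-1],None,fx=6,fy=6,interpolation=cv2.INTER_NEAREST)
M=np.vstack([np.hstack([crop(g,398,90),crop(g,204,168)]),np.hstack([crop(f,384,102),crop(f,182,180)])])
cv2.imwrite("pics/m.png",M); print(M.shape)
E
```

```text
(576, 792, 3)
```

View pics/m.png

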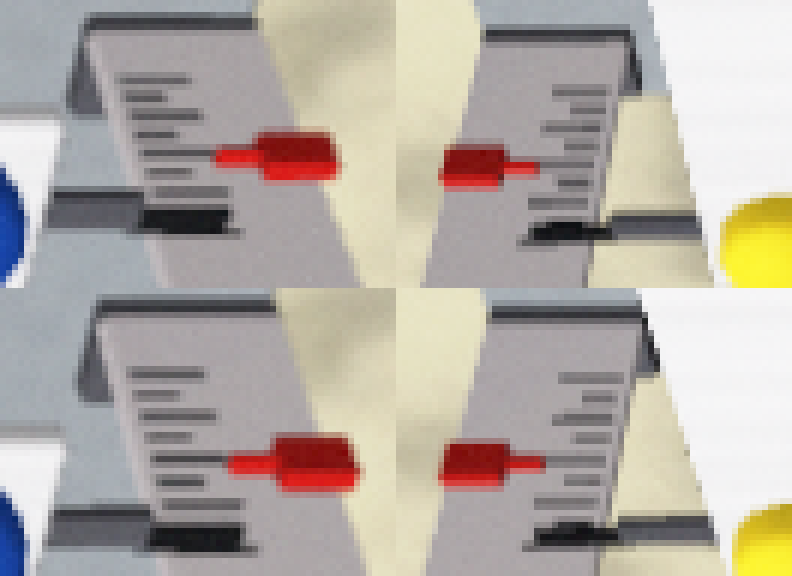

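```bash
python3 - <<'E'
from h import *
import pickle
a=pickle.load(open("w1.pkl","rb"));b=pickle.load(open("w2.pkl","rb"))
D={"b":((434,116.2),(436.3,126.7),(422,131.3),(424.3,143.5)),"y":((228,196),(226.3,206.7),(206.7,209.3),(205.2,221.5))}
yaw=np.radians(-20.57); ex=np.array([np.cos(yaw),np.sin(yaw),0]); ey=np.array([-ex[1],ex[0],0])
O=np.array([.501,-.169,0])
for k,(m1,p1,m2,p2) in D.items():
    for f,m,p in((a,m1,p1),(b,m2,p2)):
        P=atz(f,*p,0.072); print(k,"ptr stand",(P-O)@ex,(P-O)@ey)
        for dx in(0,.003,-.003):
            o,d=ray(f,*m); t=((P-o)@ex+dx)/(d@ex); M=o+d*t; print("   mark",dx,"drop mm",(0.072-M[2])*1e3,"y",(M-O)@ey)
    print(tri([(a,*m1),(b,*m2)]),tri([(a,*p1),(b,*p2)]))
# pads from wrist
for n,f in(("1",a),("2",b)):
    h=cv2.cvtColor(f["color"],cv2.COLOR_RGB2HSV)
    for nm,lo,hi in(("blue",(108,180,60),(128,255,255)),("yellow",(22,180,120),(32,255,255))):
        k,l,st,c=cv2.connectedComponentsWithStats(cv2.inRange(h,lo,hi)); i=1+np.argmax(st[1:,4]); P=atz(f,*c[i],.081); print(n,nm,c[i],st[i,4],P.round(4),(P-O)@ex,(P-O)@ey)
# ticks of blue, view1: m y 80..192 (7 ticks); yellow 92..242
for k,off,ts in(("b",(398,90),[(155,80),(193,192)]),("y",(204,168),[(580-396,92),(558-396,202)])):
    Z=[]
    for u,v in ts:
        o,d=ray(a,off[0]+u/6,off[1]+v/6); P=atz(a,*D[k][1],.072); t=((P-o)@ex+.002)/(d@ex); Z.append((o+d*t)[2]*1e3)
    print(k,"tick z",Z)
E
```

```text
b ptr stand -0.0553092127215377 0.10586432324505442
   mark 0 drop mm 15.768663063598684 y 0.10717794009790582
   mark 0.003 drop mm 19.713475571293756 y 0.10883605555712354
   mark -0.003 drop mm 11.823850555903501 y 0.10551982463868809
b ptr stand -0.0555352378729627 0.10557054458545971
   mark 0 drop mm 15.834351112692865 y 0.10678881473128031
   mark 0.003 drop mm 19.202583924726305 y 0.10825919977438779
   mark -0.003 drop mm 12.466118300659426 y 0.10531842968817284
(array([ 0.48834075, -0.04916804,  0.05442342]), [array([-0.2, -0. ]), array([0.2, 0. ])]) (array([ 0.48754789, -0.05040198,  0.0706891 ]), [array([-0.1, -0. ]), array([0.1, 0. ])])
y ptr stand 0.0648984365260131 -0.11388313351575964
   mark 0 drop mm 16.590491448737463 y -0.1145401957743096
   mark 0.003 drop mm 19.085957884497947 y -0.11553808451179275
   mark -0.003 drop mm 14.095025012976977 y -0.11354230703682647
y ptr stand 0.06491960457067036 -0.1135942697168374
   mark 0 drop mm 16.93874837288355 y -0.11489172135291648
   mark 0.003 drop mm 19.085941723331988 y -0.11597672689918735
   mark -0.003 drop mm 14.791555022435135 y -0.11380671580664566
(array([ 0.52231493, -0.29991222,  0.05442265]), [array([-0.1, -0.1]), array([0.1, 0.1])]) (array([ 0.52266157, -0.29899867,  0.07124644]), [array([0.1, 0. ]), array([-0.1, -0. ])])
1 blue [386.62998405 128.59968102] 627 [ 0.4645 -0.094   0.081 ] -0.0604979115904482 0.0573655764563204
1 yellow [269.36697248 209.36697248] 327 [ 0.5345 -0.247   0.081 ] 0.0587528623664353 -0.06128959717448261
2 blue [371.82798834 146.2755102 ] 686 [ 0.464  -0.0938  0.081 ] -0.06102030655325557 0.05737834647520084
2 yellow [250.31197772 224.545961  ] 359 [ 0.5341 -0.2468  0.081 ] 0.05832729086430514 -0.06123831011485052
b tick z [np.float64(32.674631331050975), np.float64(62.503038903609756)]
y tick z [np.float64(32.85472450582522), np.float64(62.714612941937034)]
```

```bash
cat >> h.py <<'E'
from scipy.spatial.transform import Rotation as Ro
def plan(pos,yaw=159.4):
    s=ctrl.state(); R=Ro.from_quat(s["tool_rot"]); y=np.radians(yaw)
    T=Ro.from_matrix(np.array([[np.cos(y),np.sin(y),0],[np.sin(y),-np.cos(y),0],[0,0,-1]]))
    rv=np.degrees((R.inv()*T).as_rotvec()); d=np.array(pos)-s["tool_pos"]
    print("t",s["time"],"rot",rv.round(2),"shift after rot",T.inv().apply(d).round(4),"shift now",R.inv().apply(d).round(4),"F",s["wrist_force"].round(2))
E
python3 -c "
from h import *
plan([.4655,-.093,.225]); print(ctrl.state()['tool_pos'])"
```

```text
t 6.25 rot [ 2.09 37.68  0.94] shift after rot [-0.0926  0.0496  0.0362] shift now [-0.0513  0.0461  0.0871] F [ 0.63 -0.54 -0.18]
[ 0.3613744  -0.10686904  0.2611709 ]
```

{"api": "move_arm", "payload": {"motion": [[-1,0,0,0,0.2,4,0.1],[-1,0,0,0,0.2,4,0.1],[-1,0,0,0,0.2,4,0.1],[-1,0,0,0,0.2,4,0.1],[-1,0,0,0,0.2,4,0.1],[-1,0,0,0,0.2,4,0.1],[-1,0,0,0,0.2,4,0.1],[-1,0,0,0,0.2,4,0.1],[-1,0,0,0,0.2,4,0.1],[-1,0,0,0,0,0,0]]}}

```text
time: 7.08
tool_pos: [0.3694, -0.0986, 0.2628]
tool_rot: [0.164, 0.979, 0.003, 0.122]
wrist_force: [1.2, -0.7, -0.3]
grip_width: 0.004
gripper_force: 0.0
```

```bash
python3 -c "
from h import *
plan([.4655,-.093,.225]); print(ctrl.state()['q'])"
```

```text
t 7.0833 rot [ 2.83 13.78  1.61] shift after rot [-0.088   0.0391  0.0378] shift now [-0.0772  0.0343  0.0596] F [ 1.17 -0.7  -0.33]
[-0.47531946  0.11397644  2.08203529  0.1211282   0.71663144 -1.79712642]
```

Rotate the rest, then shift above the blue pad.

{"api": "move_arm", "payload": {"motion": [[-1,0,0,0,1.4,6.9,0.8],[-1,0,0,0,1.4,6.9,0.8],[-1,-0.0147,0.0065,0.0063,0,0,0],[-1,-0.0147,0.0065,0.0063,0,0,0],[-1,-0.0147,0.0065,0.0063,0,0,0],[-1,-0.0147,0.0065,0.0063,0,0,0],[-1,-0.0147,0.0065,0.0063,0,0,0],[-1,-0.0147,0.0065,0.0063,0,0,0],[-1,0,0,0,0,0,0],[-1,0,0,0,0,0,0]]}}

```text
time: 7.92
tool_pos: [0.4642, -0.0919, 0.2238]
tool_rot: [0.178, 0.984, 0.001, 0.001]
wrist_force: [0.1, 0.6, 0.0]
grip_width: 0.006
gripper_force: 0.0
```

```bash
python3 - <<'E'
from h import *
import pickle
plan([.4655,-.093,.225])
f=ctrl.grab_frame("wrist"); pickle.dump(f,open("w3.pkl","wb"))
O=np.array([.501,-.169,0])
M=cv2.resize(f["color"][60:300,270:590,::-1],None,fx=2.5,fy=2.5,interpolation=cv2.INTER_NEAREST)
cv2.imwrite("pics/w3.png",M)
E
```

```text
t 7.9167 rot [0.17 0.07 0.05] shift after rot [-0.0016 -0.0006 -0.0012] shift now [-0.0016 -0.0006 -0.0012] F [0.09 0.64 0.03]
```

View pics/w3.png

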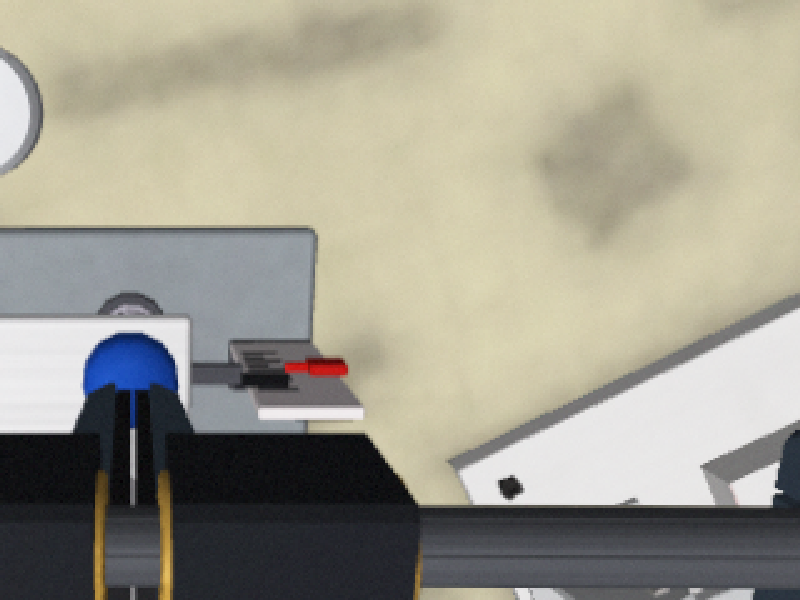

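```bash
python3 - <<'E'
from h import *
import pickle
a,b,c=[pickle.load(open(f"w{i}.pkl","rb")) for i in(1,2,3)]
print("mark",tri([(a,434,116.2),(b,422,131.3),(c,384,206.8)]))
print("ptr",tri([(a,436.3,126.7),(b,424.3,143.5),(c,386,212.4)]))
# red blob centroids (slider+finger)
def red(f,box):
    h=cv2.cvtColor(f["color"],cv2.COLOR_RGB2HSV); m=cv2.inRange(h,(0,150,60),(8,255,255))|cv2.inRange(h,(172,150,60),(180,255,255))
    ys,xs=np.nonzero(m); k=(xs>box[0])&(xs<box[2])&(ys>box[1])&(ys<box[3]); return xs[k].mean(),ys[k].mean()
print("red",tri([(a,*red(a,(425,105,460,125))),(b,*red(b,(415,120,450,140))),(c,*red(c,(375,195,415,220)))]))
h=cv2.cvtColor(c["color"],cv2.COLOR_RGB2HSV);m=cv2.inRange(h,(108,180,40),(128,255,255))
ys,xs=np.nonzero(m);print(xs.min(),xs.max(),ys.min())
print("board top inner/outer front corners z .088:",[atz(c,270+u/2.5,60+v/2.5,.088) for u,v in((259,408),(362,408))])
E
```

```text
mark (array([ 0.48738869, -0.04928724,  0.05545017]), [array([-0.2, -0.1]), array([0.2, 0.1]), array([0., 0.])])
ptr (array([ 0.48641766, -0.05050068,  0.0718322 ]), [array([-0.1, -0.1]), array([0.2, 0.1]), array([-0.1,  0. ])])
red (array([ 0.4906059 , -0.03929824,  0.05573647]), [array([-0.2, -0.1]), array([-0.3,  0.2]), array([ 0.5, -0.2])])
208 340 194
board top inner/outer front corners z .088: [array([ 0.48502232, -0.06218935,  0.088     ]), array([ 0.49516953, -0.03517953,  0.088     ])]
```

{"api": "move_arm", "payload": {"motion": [[-1,-0.001,0,0.0125,0,0,0],[-1,0,0,0.0125,0,0,0],[-1,0,0,0.0125,0,0,0],[-1,0,0,0.0125,0,0,0],[-1,0,0,0.0075,0,0,0],[-1,0,0,0.004,0,0,0],[-1,0,0,0.004,0,0,0],[-1,0,0,0.0035,0,0,0],[-1,0,0,0.0035,0,0,0],[-1,0,0,0,0,0,0]]}}

```text
time: 8.8
tool_pos: [0.4654, -0.0922, 0.1516]
tool_rot: [0.179, 0.984, 0.001, 0.001]
wrist_force: [-2.3, 0.3, 2.8]
grip_width: 0.004
gripper_force: 1.3
```

```bash
python3 - <<'E'
from h import *
import pickle
plan([.4655,-.093,.1486])
f=ctrl.grab_frame("wrist"); pickle.dump(f,open("w4.pkl","wb"))
M=cv2.resize(f["color"][100:260,300:500,::-1],None,fx=3.5,fy=3.5,interpolation=cv2.INTER_NEAREST)
cv2.imwrite("pics/w4.png",M)
E
```

```text
t 8.8 rot [ 0.14  0.04 -0.  ] shift after rot [-0.0004 -0.0007  0.003 ] shift now [-0.0004 -0.0007  0.003 ] F [-2.34  0.32  2.82]
```

View pics/w4.png

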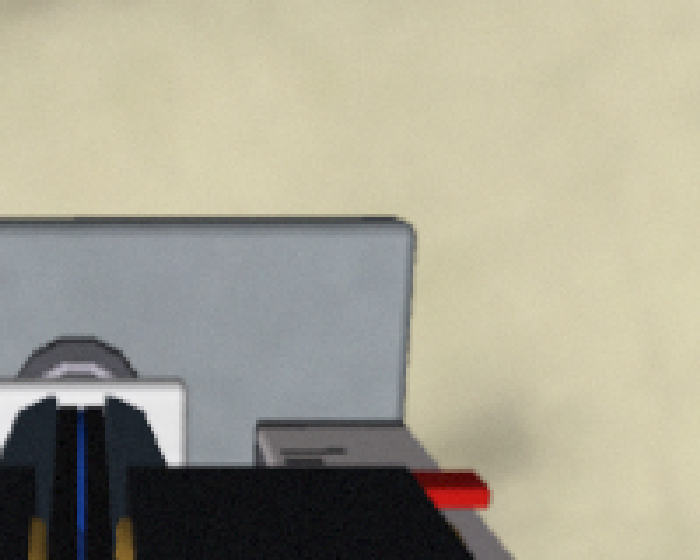

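{"api": "move_arm", "payload": {"motion": [[-1,0,0,0.0015,0,0,0],[-1,0,0,0.0015,0,0,0],[-1,0,0,0,0,0,0],[-1,0,0,0,0,0,0],[-1,0,0,0,0,0,0],[-1,0,0,0,0,0,0],[-1,0,0,0,0,0,0],[-1,0,0,0,0,0,0],[-1,0,0,0,0,0,0],[-1,0,0,0,0,0,0]]}}

```text
time: 9.68
tool_pos: [0.4655, -0.0922, 0.1488]
tool_rot: [0.179, 0.984, 0.001, 0.001]
wrist_force: [-1.1, 0.2, 3.7]
grip_width: 0.008
gripper_force: 1.6
```

```bash
python3 - <<'E'
from h import *
plan([.4655,-.093,.1486])
M=[]
for n,(x,y) in(("side",(300,255)),("top",(205,190))):
    f=ctrl.grab_frame(n); M.append(cv2.resize(f["color"][y:y+75,x:x+66,::-1],None,fx=6,fy=6,interpolation=cv2.INTER_CUBIC))
cv2.imwrite("pics/s5.png",np.hstack(M))
E
```

```text
t 9.6833 rot [ 0.14  0.04 -0.01] shift after rot [-0.0003 -0.0007  0.0002] shift now [-0.0003 -0.0007  0.0002] F [-1.09  0.2   3.69]
```

View pics/s5.png

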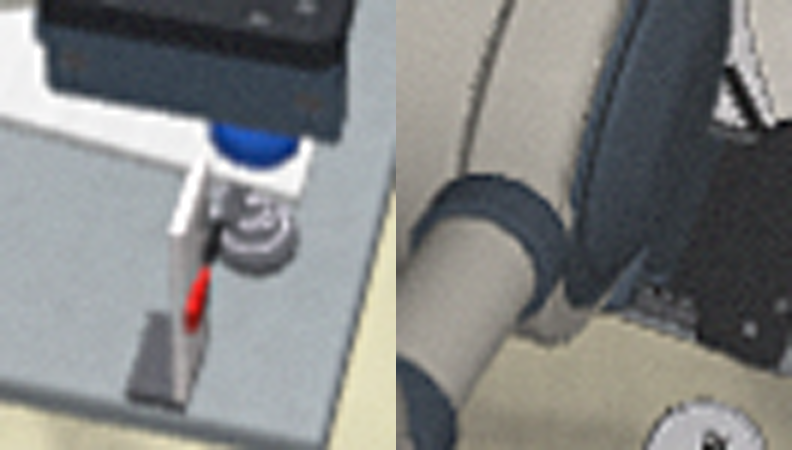

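{"api": "move_arm", "payload": {"motion": [[-1,0,0,0,0,0,0],[-1,0,0,0,0,0,0],[-1,0,0,0,0,0,0],[-1,0,0,0,0,0,0],[-1,0,0,-0.004,0,0,0],[-1,0,0,-0.005,0,0,0],[-1,0,0,-0.007,0,0,0],[-1,0,0,-0.02,0,0,0],[-1,0,0,-0.02,0,0,0],[-1,0,0,-0.02,0,0,0]]}}

```text
time: 10.62
tool_pos: [0.465, -0.0923, 0.2261]
tool_rot: [0.179, 0.984, 0.001, 0.0]
wrist_force: [0.4, 0.9, 0.1]
grip_width: 0.0
gripper_force: 0.0
```

{"api": "move_arm", "payload": {"motion": [[-1,0,0,0,0,0,0],[-1,0,0,0,0,0,0],[-1,0,0,0,0,0,0],[-1,-0.02,-0.02,0,0,0,0],[-1,-0.02,-0.02,0,0,0,0],[-1,-0.02,-0.02,0,0,0,0],[-1,-0.02,-0.02,0,0,0,0],[-1,-0.02,-0.02,0,0,0,0],[-1,-0.02,-0.02,0,0,0,0],[-1,0,0,0,0,0,0]]}}

```text
time: 11.45
tool_pos: [0.5369, -0.251, 0.2234]
tool_rot: [0.18, 0.984, 0.001, 0.001]
wrist_force: [-1.2, -0.4, -1.3]
grip_width: 0.007
gripper_force: 0.0
```

```bash
python3 - <<'E'
from h import *
import pickle
plan([.535,-.247,.225])
f=ctrl.grab_frame("wrist"); pickle.dump(f,open("w6.pkl","wb"))
M=cv2.resize(f["color"][130:250,210:350,::-1],None,fx=5,fy=5,interpolation=cv2.INTER_NEAREST)
cv2.imwrite("pics/w6.png",M)
E
```

```text
t 11.45 rot [ 0.09  0.08 -0.12] shift after rot [ 0.0032  0.0031 -0.0016] shift now [ 0.0032  0.0031 -0.0016] F [-1.18 -0.37 -1.26]
```

View pics/w6.png

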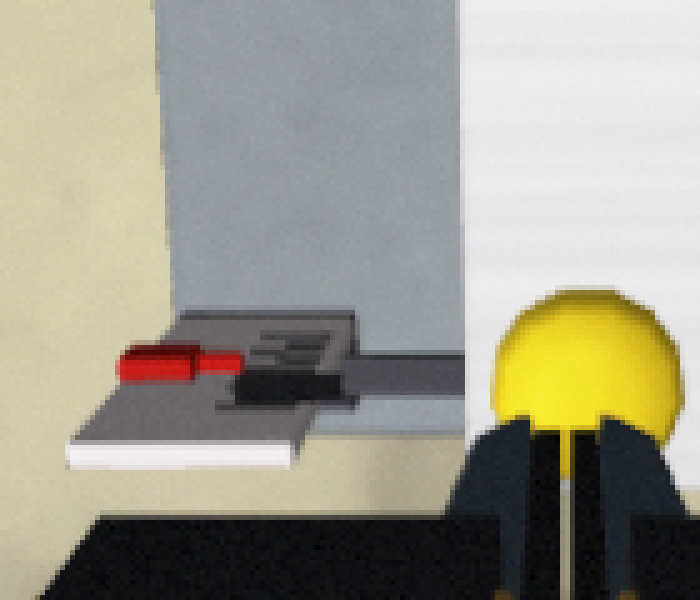

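```bash
python3 - <<'E'
from h import *
import pickle
a,b,c=[pickle.load(open(f"w{i}.pkl","rb")) for i in(1,2,6)]
print("mark",tri([(a,228,196),(b,206.7,209.3),(c,258.6,202.4)]))
print("ptr",tri([(a,226.3,206.7),(b,205.2,221.5),(c,257,207.4)]))
s=ctrl.state(); R=Ro.from_quat(s["tool_rot"]).as_matrix()
for u,v in((210+495/5,207),(210+683/5,207)): print("pad edge",R.T@(atz(c,u,v,.077)-s["tool_pos"]))
print("pad front",R.T@(atz(c,327.6,188,.077)-s["tool_pos"]), c["cx"])
print("tips", R.T@(atz(c,323,214,.145)-s["tool_pos"]))
E
```

```text
mark (array([ 0.52193369, -0.29979492,  0.05471776]), [array([-0.3, -0.1]), array([0. , 0.1]), array([0.4, 0.1])])
ptr (array([ 0.52133085, -0.29783029,  0.07243856]), [array([ 0.2, -0. ]), array([-0.1,  0. ]), array([-0.1, -0. ])])
pad edge [-0.00226216 -0.01258729  0.14614389]
pad edge [-0.00228434  0.01464968  0.146208  ]
pad front [0.01187199 0.00083884 0.14618012] 322.6611065135735
tips [ 0.01418016 -0.00246055  0.07817292]
```

{"api": "move_arm", "payload": {"motion": [[-1,0.001,0.003,0.0125,0,0,0],[-1,0,0,0.0125,0,0,0],[-1,0,0,0.0125,0,0,0],[-1,0,0,0.0125,0,0,0],[-1,0,0,0.0075,0,0,0],[-1,0,0,0.004,0,0,0],[-1,0,0,0.004,0,0,0],[-1,0,0,0.003,0,0,0],[-1,0,0,0.001,0,0,0],[-1,0,0,0,0,0,0]]}}

```text
time: 12.33
tool_pos: [0.5356, -0.2435, 0.1552]
tool_rot: [0.179, 0.984, 0.001, 0.001]
wrist_force: [-0.9, 1.4, 2.1]
grip_width: 0.006
gripper_force: 0.9
```

```bash
python3 - <<'E'
from h import *
plan([.5355,-.2465,.1526])
M=[]
f=ctrl.grab_frame("side"); M.append(cv2.resize(f["color"][180:245,265:331,::-1],None,fx=6,fy=6,interpolation=cv2.INTER_CUBIC))
f=ctrl.grab_frame("wrist"); M.append(cv2.resize(f["color"][150:280,200:332,::-1],None,fx=3,fy=3,interpolation=cv2.INTER_NEAREST))
cv2.imwrite("pics/s7.png",np.hstack(M))
E
```

```text
t 12.3333 rot [ 0.14  0.03 -0.  ] shift after rot [-0.001  -0.0028  0.0026] shift now [-0.001  -0.0029  0.0026] F [-0.91  1.4   2.11]
```

View pics/s7.png

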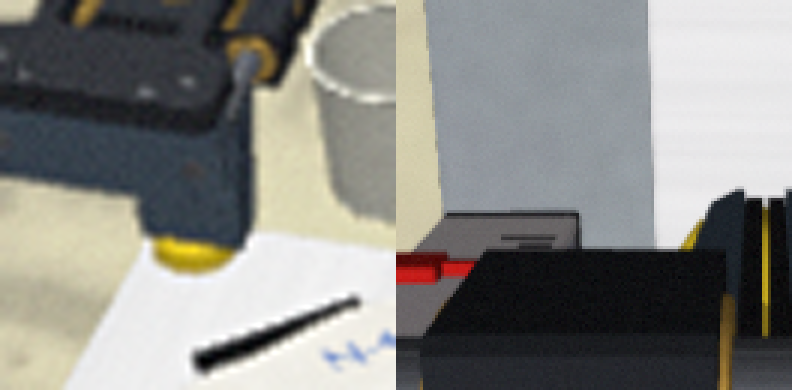

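{"api": "move_arm", "payload": {"motion": [[-1,0,0,0.0013,0,0,0],[-1,0,0,0.0013,0,0,0],[-1,0,0,0,0,0,0],[-1,0,0,0,0,0,0],[-1,0,0,0,0,0,0],[-1,0,0,0,0,0,0],[-1,0,0,0,0,0,0],[-1,0,0,0,0,0,0],[-1,0,0,0,0,0,0],[-1,0,0,0,0,0,0]]}}

```text
time: 13.27
tool_pos: [0.5356, -0.2436, 0.1525]
tool_rot: [0.179, 0.984, 0.001, 0.001]
wrist_force: [-1.3, -0.5, 1.7]
grip_width: 0.002
gripper_force: 1.2
```

{"api": "move_arm", "payload": {"motion": [[-1,0,0,0,0,0,0],[-1,0,0,0,0,0,0],[-1,0,0,0,0,0,0],[-1,0,0,0,0,0,0],[-1,0,0,0,0,0,0],[-1,0,0,0,0,0,0],[-1,0,0,0,0,0,0],[-1,0,0,0,0,0,0],[-1,0,0,0,0,0,0],[-1,0,0,0,0,0,0]]}}

```text
time: 14.1
tool_pos: [0.5356, -0.2436, 0.1524]
tool_rot: [0.179, 0.984, 0.001, 0.0]
wrist_force: [-1.2, -0.6, 2.6]
grip_width: 0.006
gripper_force: 1.2
```

{"api": "move_arm", "payload": {"motion": [[-1,0,0,0.0012,0,0,0],[-1,0,0,0,0,0,0],[-1,0,0,0,0,0,0],[-1,0,0,0,0,0,0],[-1,0,0,0,0,0,0],[-1,0,0,0,0,0,0],[-1,0,0,0,0,0,0],[-1,0,0,0,0,0,0],[-1,0,0,0,0,0,0],[-1,0,0,-0.001,0,0,0]]}}

```text
time: 14.93
tool_pos: [0.5356, -0.2436, 0.1521]
tool_rot: [0.179, 0.984, 0.001, 0.0]
wrist_force: [-2.1, -1.3, 2.8]
grip_width: 0.0
gripper_force: 1.2
```

{"api": "move_arm", "payload": {"motion": [[-1,0,0,-0.004,0,0,0],[-1,0,0,-0.005,0,0,0],[-1,0,0,-0.006,0,0,0],[-1,0,0,-0.02,0,0,0],[-1,0,0,-0.02,0,0,0],[-1,0,0,-0.02,0,0,0],[-1,0,0,-0.02,0,0,0],[-1,0,0,-0.02,0,0,0],[-1,0,0,0,0,0,0],[-1,0,0,0,0,0,0]]}}

```text
time: 15.77
tool_pos: [0.5359, -0.244, 0.2687]
tool_rot: [0.179, 0.984, 0.001, 0.002]
wrist_force: [0.8, 0.4, -0.4]
grip_width: 0.004
gripper_force: 0.0
```

{"api": "move_arm", "payload": {"motion": [[-1,0,0,0,0,0,0],[-1,0,0,0,0,0,0],[-1,0,0,0,0,0,0],[-1,0,0,0,0,0,0],[-1,0,0,0,0,0,0],[-1,0,0,0,0,0,0],[-1,0,0,0,0,0,0],[-1,0,0,0,0,0,0],[-1,0,0,0,0,0,0],[-1,0,0,0,0,0,0]]}}

```text
time: 16.6
tool_pos: [0.5355, -0.2438, 0.2673]
tool_rot: [0.179, 0.984, 0.001, 0.001]
wrist_force: [-0.1, 0.3, 0.4]
grip_width: 0.004
gripper_force: 0.0
```

```bash
python3 -c "
from h import *
print(ctrl.state()['wrist_force'],ctrl.state()['tool_pos']); print(ctrl.job_done())"
```

```text
[-0.08908506  0.33395697  0.39784307] [ 0.53545667 -0.24384666  0.26725978]
the job is handed in; nothing more can be done
None
```

I pressed the blue pad, released it, then pressed and released the yellow pad, and handed the job in at 16.6 s; no verdict came back. The gripper hid the yellow pointer during its press, so I set that depth from triangulated heights, and the blue pointer looked level with its mark in the side picture.

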